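Pin the pot rack and draw the dibber up through it

ROBOT

A 6-joint arm with a two-finger parallel gripper is mounted at the origin on the work surface. World frame = base frame: x ahead of the robot, y to its left, z up, the work surface at z = 0. Lengths are in mm, angles in rad, forces in N, time in s.
With the tool pointing down it reaches from about 350 to 850 mm from the base axis. Payload 8.1 kg.
Tool frame: the origin (TCP) lies midway between the tips of the shut fingers; the grasp point (between the pads) lies 19 mm behind it; z points along the fingers, y is the line along which they close (so a half turn about z gives the same grasp; the last joint's range is limited). The gripper opens to 85 mm and grips with 20 to 120 N. Pads are 22 mm wide; open, the fingers measure 114 mm over their backs; the gripper's body (76 mm by 85 mm) begins 54 mm behind the grasp point. The pads swing forward as they close: fully open they stand 13 mm farther back than shut.
Start: joints at [1.172, 0.13, 1.488, -0, 1.523, -0.085], TCP at [185.184, 570.712, 231.292] pointing down, gripper open.
Joint ranges: [-2.96, 2.96], [-0.89, 2.26], [0.02, 2.5], [-1.34, 4.48], [0, 2.73], [-2.66, 2.66]. Speed limits (rad/s): [2.39, 2.39, 2.79, 3.14, 3.14, 3.14].

INTERFACE

Orientations are given as a unit quaternion [x, y, z, w].
In Python, from workcell import manip, viewer gives the robot as it stands. The module is installed in compiled form; this text tells all that it offers.
- The arm moves only by the shell command python3 -m handwheel 'ROWS' [FORCE]. ROWS is JSON, a list that holds one entry, the list of rows, each a list of 7 numbers: the opening in per cent of the stroke, from 0 (shut) to 100 (fully open), then the shift along the tool's x, y, z in mm, then the turn, a rotation vector about the tool's x, y, z in rad. In form: [[[claw, x, y, z, ax, ay, az], ...]]. A call has 1 to 12 rows; each row shifts and turns the commanded pose from where the row before left it, along the tool's axes as they then stand; what a row does not reach is not made up. A row lasts 1/12 s, in which the tool goes at most 41.7 mm and 7.16 degrees, less where a joint would pass 70% of its speed; a pose out of reach is approached as far as the arm can. A call with a gripper value outside its range is refused whole. The fingers move at their own pace and stop on an object; FORCE is the grip in N (left out, the last holds). Time passes only in rows, so rows that do not move let the fingers close. It gives the time, the measured TCP pose, the force, the opening and the grip force at its end, in the units of the state.
- manip.state(): the state, without advancing time (a new reading comes with each control period).
- viewer.capture(name): name is "side" or "top"; returns a dict with "pixels" (420x560x3 uint8, blue, green, red), "fx", "fy", "cx", "cy" (pixels), "extrinsics" (4x4, takes a point from world to camera coordinates). Camera axes: x right, y down, z forward; pixel columns grow to the right and rows downward; lengths in mm; the calibration is good to about 2 mm. A picture is of the moment at which its call begins. There is no depth.
- manip.job_done(): hands the job in; it is judged then, once.
The state is a dict: "time_s": time; "joint_positions": joint angles; "dq": joint speeds; "tau": joint torques, N m; "eef_pos": TCP position; "tool_rot": TCP orientation; "contact_force": force on the tool from outside, world axes, zero at the start; "moment": the same for the moment, N m; "finger_gap": finger opening in mm; "grip_force": force on a finger pad.
Only numpy, scipy, OpenCV 4.12 (cv2) and the standard library are available. Lean on these libraries where they do the work, as an engineer would, in place of code of your own. Each camera call takes 0.05 s, during which the arm holds its last target. There are 200 camera calls.

TASK

The wooden dibber has slipped under the slatted pot rack. First push the red-headed locking pin fully home in its fork so that the rack is locked to the bench, then grip the dibber through the rack's blue-edged opening and, as it is longer than the opening, tilt it and draw it up endwise through that opening. Finish still holding it in the gripper, still, with every part of it at least 5 cm higher than the top of the rack and touching nothing else; do not upset or shift the pots and the other things about the bench.

Things in the scene. Friction and masses are not known exactly. Their poses are not given: they have to be found in the camera images.
- rack: Slatted metal rack fixed to the bench on four corner legs, 280 mm (x) by 460 mm (y, -300 to +160); top 100 mm, underside 92 mm above the bench. Origin on the bench under the centre of its opening, z up. Potted plants stand on it at about y = -245. Past y = +160 a lug and a green fork bracket (up to 110 mm high, to y = +260) carry the pin at x = 0, y = +190. Under it lies only the dibber.
- opening (a point): Centre of the blue-edged rectangular opening in the rack, at the slats' top (100 mm above the bench); 200 mm along the rack's y (100 either way) and 178 mm along its x (89 either way).
- pin_top (a point): Centre of the flat top of the upright locking pin's red head (26 mm across, 10 mm thick; shank 10 mm). Fully home, with the head down on the fork, this point is 120 mm above the bench; at the start it is 22 to 30 mm higher. The pin slides only up and down, with about 4 N of friction, and stays where it is left.
- pin (a joint): How far the pin has been pushed down, in m: 0 is fully up, 0.030 is fully home with its head on the fork.
- dibber: Straight wooden stick 300 mm long (y), 22 mm wide (x), 20 mm high (z), about 0.16 kg, lying on the bench along the rack's y. Origin at mid-length on its underside. Square shaft from y = -95 to the red-painted butt end at +150; round steel point from -95 to -150. Mass centre near y = +15. The butt and some 160 to 180 mm of stick lie under the opening, the point hidden under the slats by the plants.
- dibber_butt (a point): Centre of the dibber's red butt end face, on its axis, 10 mm above its underside.
- dibber_tip (a point): Point of the dibber's steel tip, on its axis, 10 mm above its underside.
- rack_pot_a: Bystander: black pot with pink flowers on the rack, 72 mm across, about 110 mm tall with its plant; origin at its underside's centre.
- rack_pot_b: Bystander: black pot with purple flowers on the rack, same size; origin at its underside's centre.
- red_pot: Bystander: terracotta pot with red flowers on the bench, 96 mm across, about 135 mm tall; origin at its underside's centre.
- spray_bottle: Bystander: green bottle with white cap, 68 mm across, 170 mm tall; origin at its underside's centre.
- twine_spool: Bystander: upright spool of twine, 64 mm across, 70 mm tall; origin at its underside's centre.
- snips: Bystander: red-handled snips lying on the bench, 155 mm long, 12 mm thick; origin at the pivot, blades to its +x.
- pot_stack: Bystander: stack of empty pots, 90 mm across, 110 mm tall; origin at its underside's centre.

How it is judged:
By the outcome, as a careful person would: the job done as asked, in the order asked, and still so for the second after the job is handed in, while the arm keeps its last pose, push and grip.
It also fails if it takes over 45 s, if anything falls off the work surface, if the arm or the gripper's body presses on something with over 40 N, if the wrist force passes 120 N, or if a joint passes its speed limit or range.

## Working session

There is one attempt and no reset: what is moved stays moved. The work goes in short steps, Python scripts to look and compute and a shell command to move; the robot and the scene stay as the last step left them, time stands still between calls to the robot, and variables do not carry over. Pictures are saved under pics/ and viewed, at most 10 in all, crops included, and the job is handed in when it is done.

```bash
mkdir -p pics
cat > h.py <<'E'
import numpy as np, cv2, json
from workcell import manip, viewer
def cap(n,f):
    d=viewer.capture(n); cv2.imwrite(f'pics/{f}.png',d['pixels'])
    np.savez(f'pics/{f}.npz',img=d['pixels'],K=np.array([[d['fx'],0,d['cx']],[0,d['fy'],d['cy']],[0,0,1]]),E=np.array(d['extrinsics']))
def load(f):
    d=np.load(f'pics/{f}.npz'); return d['img'],d['K'],d['E']
def ray(f,u,v):
    _,K,E=load(f); R,t=E[:3,:3],E[:3,3]
    return -R.T@t, R.T@np.linalg.solve(K,[u,v,1])
def atz(f,u,v,z):
    o,d=ray(f,u,v); return (o+d*(z-o[2])/d[2]).round(1)
def proj(f,p):
    _,K,E=load(f); q=K@(E[:3,:3]@np.array(p,float)+E[:3,3]); return (q[:2]/q[2]).round(1)
def crop(f,u0,v0,w,h,s,out):
    cv2.imwrite(f'pics/{out}.png',cv2.resize(load(f)[0][v0:v0+h,u0:u0+w],None,fx=s,fy=s,interpolation=cv2.INTER_CUBIC))
def tri(f,a,g,b):
    A=[];B=[]
    for n,(u,v) in ((f,a),(g,b)):
        o,d=ray(n,u,v);d/=np.linalg.norm(d);M=np.eye(3)-np.outer(d,d);A.append(M);B.append(M@o)
    return np.linalg.solve(sum(A),sum(B)).round(1)
E
python3 - <<'E'
from h import *
cap('top','top0');cap('side','side0')
im=np.hstack([load('top0')[0]]);print(manip.state())
for n in('top0','side0'):print(load(n)[1:],ray(n,280,210))
E
```

```text
{'time_s': 0.1, 'joint_positions': array([ 1.17162351e+00,  1.31100436e-01,  1.48918644e+00,  2.15570925e-05,
        1.52301904e+00, -8.54273279e-02]), 'dq': array([ 0.00171558, -0.00177298, -0.00351155, -0.00273724, -0.0005239 ,
       -0.00137011]), 'tau': array([ 2.13588159e-03, -5.70948100e+01, -5.01946449e+01, -1.12110486e-04,
        8.04840471e-03, -5.28020541e-05]), 'eef_pos': array([184.96266392, 570.24486749, 230.3316898 ]), 'tool_rot': array([ 1.56230580e-01,  9.87720240e-01, -8.29021478e-04, -2.15987292e-04]), 'contact_force': array([ 0.10839031, -0.65172574, -0.17427718]), 'moment': array([0.00275761, 0.00647368, 0.05015347]), 'grip_force': 0.0, 'finger_gap': 85.49051157371697}
(array([[481.62582784,   0.        , 284.91813412],
       [  0.        , 481.62582784, 218.89564869],
       [  0.        ,   0.        ,   1.        ]]), array([[ 2.90078746e-03, -9.99858047e-01, -1.65973400e-02,
         2.62920557e+01],
       [-9.94810010e-01, -1.19724147e-03, -1.01742862e-01,
         5.42010608e+02],
       [ 1.01708549e-01,  1.68063344e-02, -9.94672267e-01,
         1.45358527e+03],
       [ 0.00000000e+00,  0.00000000e+00,  0.00000000e+00,
         1.00000000e+00]])) (array([ 391.27926291,    2.50780099, 1501.42303937]), array([ 0.12005311,  0.02703852, -0.99262359]))
(array([[546.9137241 ,   0.        , 275.9968568 ],
       [  0.        , 546.9137241 , 212.79410478],
       [  0.        ,   0.        ,   1.        ]]), array([[-7.53978220e-01, -6.56644681e-01, -1.82922577e-02,
         4.11229092e+02],
       [-3.08879518e-01,  3.78965249e-01, -8.72340979e-01,
         2.69683084e+02],
       [ 5.79750194e-01, -6.52075994e-01, -4.88555637e-01,
         1.81642209e+03],
       [ 0.00000000e+00,  0.00000000e+00,  0.00000000e+00,
         1.00000000e+00]])) (array([-659.71370002, 1352.2761201 , 1130.2011656 ]), array([ 0.57580946, -0.65881839, -0.48423286]))
```

View pics/top0.png

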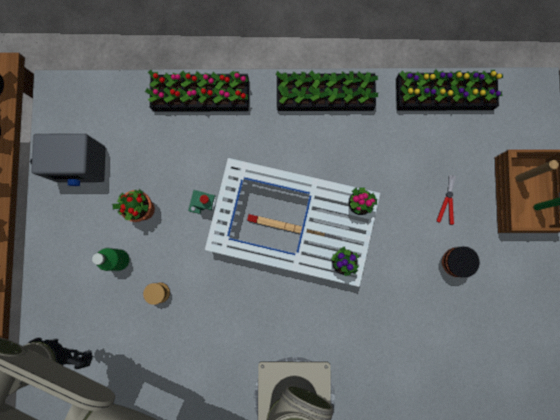

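View pics/side0.png

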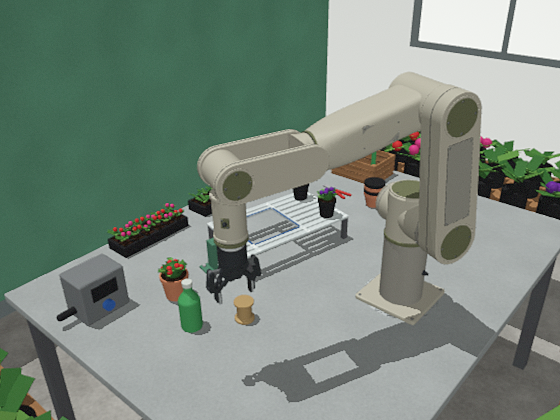

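The top view shows the opening around (270,216), the pin's red head at (205,200), and the dibber from its butt (251,218) to about (301,230). In the side view the arm hides the pin. I'll enlarge the top view.

Run:
```python
from h import *
crop('top0',185,150,200,140,4,'c1')
```

```text
(no output)
```

View pics/c1.png

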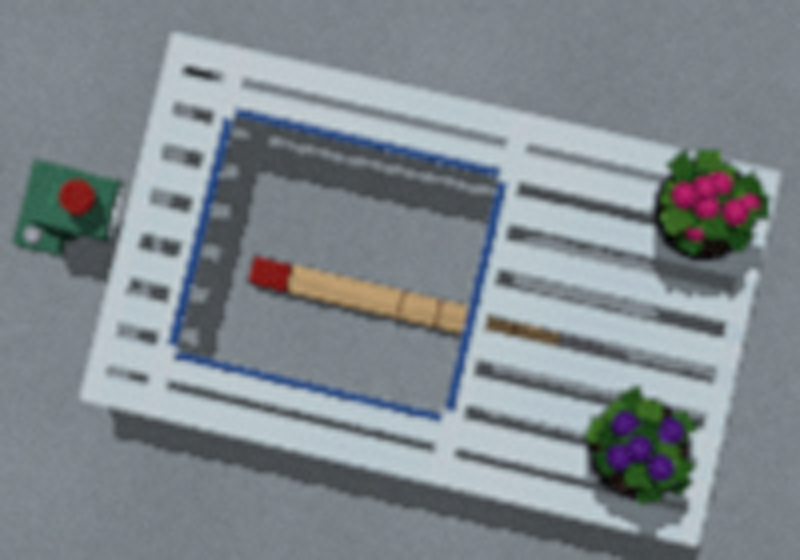

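Run:
```python
from h import *
P=lambda u,v,z:atz('top0',185+(u+.5)/4-.5,150+(v+.5)/4-.5,z)
W=np.array([P(172,32,100),P(780,170,100),P(700,545,100),P(80,400,100)])[:,:2]
L=np.array([[140,160],[140,-300],[-140,-300],[-140,160]],float)
mw,ml=W.mean(0),L.mean(0);H=(L-ml).T@(W-mw);U,S,V=np.linalg.svd(H);R=V.T@U.T
t=mw-R@ml;print('rack',t,'yaw',np.arctan2(R[1,0],R[0,0]));print('res',(W-(L@R.T+t)).round(1))
for c in((235,115),(500,170),(445,415),(172,345)):print('open',((P(*c,100)[:2]-t)@R).round(1))
print('pin loc',R@[0,190]+t,'seen',P(77,197,146))
for n,c in(('butt',(270,268)),('buttface@z10',(252,270)),('buttTopNear',(250,285)),('shaftmid',(433,310)),('shaft end',(555,338))):
  q=P(*c,20);print(n,q,((q[:2]-t)@R).round(1))
```

```text
rack [544.81664659  72.29356219] yaw -0.2260875628600982
res [[ 0.2  0.1]
 [-0.2  0.2]
 [-0.  -0.6]
 [ 0.1  0.4]]
open [89.9 99.7]
open [  93.8 -100. ]
open [ -90.5 -101. ]
open [-85.9 104.5]
pin loc [587.40825876 257.45823099] seen [586.9 256.5 146. ]
butt [549.7 129.1  20. ] [-8.  56.5]
buttface@z10 [548.1 143.1  20. ] [-12.7  69.7]
buttTopNear [536.5 144.5  20. ] [-24.3  68.5]
shaftmid [517.3   2.9  20. ] [-11.3 -73.8]
shaft end [495.8 -91.   20. ] [ -11.2 -170.1]
```

```bash
python3 -m handwheel '[[[0,-34,-12.4,0,0,0,0],[0,-34,-12.4,0,0,0,0],[0,-34,-12.4,0,0,0,0],[0,-34,-12.4,0,0,0,0],[0,-34,-12.4,0,0,0,0],[0,-34,-12.4,0,0,0,0],[0,-34,-12.4,0,0,0,0],[0,-34,-12.4,0,0,0,0],[0,-34,-12.4,0,0,0,0],[0,-34,-12.4,0,0,0,0],[0,-34,-12.4,0,0,0,0],[0,-34,-12.4,0,0,0,0]]]' 80
```

```text
time_s: 1.1
eef_pos: [528.3, 301.7, 230.8]
tool_rot: [0.156, 0.988, -0.0, -0.0]
contact_force: [0.6, -0.1, 0.9]
finger_gap: -0.3
grip_force: 0.0
```

```bash
cat >> h.py <<'E'
from scipy.spatial.transform import Rotation as Ro
def rel(p):
    s=manip.state();R=Ro.from_quat(s['tool_rot']);return (R.inv().apply(np.array(p)-s['eef_pos'])).round(1)
E
python3 -m handwheel '[[[0,0,0,0,0,0,0.12],[0,0,0,0,0,0,0.12],[0,0,0,0,0,0,0.12],[0,0,0,0,0,0,0.12],[0,0,0,0,0,0,0.12],[0,0,0,0,0,0,0.12],[0,0,0,0,0,0,0.12],[0,0,0,0,0,0,0.12],[0,0,0,0,0,0,0.12],[0,0,0,0,0,0,0.12],[0,0,0,0,0,0,0.12],[0,0,0,0,0,0,0.12]]]'
python3 - <<'E'
from h import *
s=manip.state();print(s['time_s'],s['joint_positions'],s['eef_pos'],Ro.from_quat(s['tool_rot']).as_matrix(),rel([587.2,257,160]))
cap('side','side1');crop('side1',150,170,200,150,4,'c2')
E
```

```text
time_s: 2.1
eef_pos: [527.0, 303.1, 230.6]
tool_rot: [0.771, 0.637, -0.001, -0.0]
contact_force: [-0.2, -0.2, 0.2]
finger_gap: 0.1
grip_force: 0.0
2.1 [4.37572828e-01 1.53154547e-01 1.46446127e+00 1.53804661e-05
 1.52509774e+00 6.26586263e-01] [527.03453836 303.08853817 230.64688599] [[ 1.87890362e-01  9.82189477e-01 -1.02179820e-03]
 [ 9.82189796e-01 -1.87890903e-01 -4.61053821e-04]
 [-6.44828797e-04 -9.16972195e-04 -9.99999372e-01]] [-33.9  67.8  70.6]
```

View pics/c2.png

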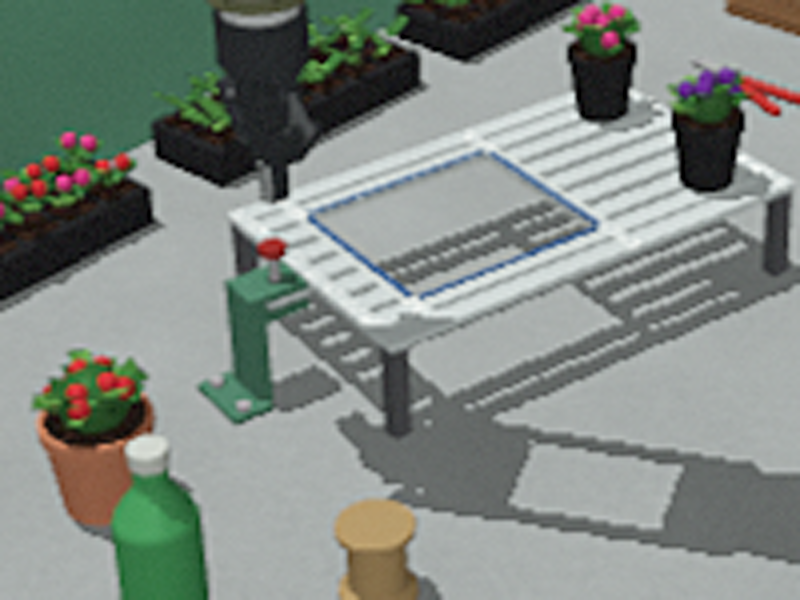

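The crop shows the pin's head, raised, at crop (271,247), with the shank visible below it. The opening looks clear from this side. Next I'll triangulate the head and move over the pin.

```bash
python3 - <<'E'
from h import *
print(tri('top0',(185+77.5/4-.5,150+197.5/4-.5),'side1',(150+271.5/4-.5,170+247/4-.5)))
E
python3 -m handwheel '[[[0,-11.3,22.6,0,0,0,0],[0,-11.3,22.6,0,0,0,0],[0,-11.3,22.6,0,0,0,0],[0,0,0,25,0,0,0],[0,0,0,25,0,0,0],[0,0,0,20,0,0,0],[0,0,0,0,0,0,0]]]'
```

```text
[588.8 258.6 138.5]
time_s: 2.73
eef_pos: [584.7, 256.2, 155.0]
tool_rot: [0.768, 0.64, -0.004, -0.002]
contact_force: [-0.8, -0.5, -1.6]
finger_gap: -0.0
grip_force: 0.0
```

```bash
python3 -m handwheel '[[[0,1,3,4,0,0,0],[0,0,0,4,0,0,0],[0,0,0,3,0,0,0],[0,0,0,3,0,0,0],[0,0,0,3,0,0,0],[0,0,0,3,0,0,0],[0,0,0,3,0,0,0],[0,0,0,3,0,0,0],[0,0,0,3,0,0,0],[0,0,0,0,0,0,0]]]'
```

```text
time_s: 3.57
eef_pos: [591.1, 258.1, 131.9]
tool_rot: [0.769, 0.64, 0.0, 0.0]
contact_force: [0.4, 0.5, 2.3]
finger_gap: -0.4
grip_force: 0.8
```

```bash
python3 -m handwheel '[[[0,0,-1,3,0,0,0],[0,0,0,3,0,0,0],[0,0,0,3,0,0,0],[0,0,0,2,0,0,0],[0,0,0,0,0,0,0],[0,0,0,0,0,0,0]]]'; python3 -c "
from h import *
print(manip.state())"
```

```text
time_s: 4.07
eef_pos: [589.3, 258.0, 120.5]
tool_rot: [0.769, 0.64, -0.001, -0.0]
contact_force: [1.4, 0.8, 1.7]
finger_gap: -0.2
grip_force: 0.7
{'time_s': 4.0667, 'joint_positions': array([3.32942212e-01, 3.19944820e-01, 1.47521791e+00, 1.22866342e-04,
       1.34827933e+00, 5.15908802e-01]), 'dq': array([-1.15370132e-04, -8.27161537e-04,  7.84959465e-05,  8.39391003e-04,
        3.50793726e-03, -6.58072752e-04]), 'tau': array([ 2.20590080e-01, -6.32599926e+01, -4.66262627e+01,  1.04049419e-01,
        2.89000086e-01,  1.58873576e-05]), 'eef_pos': array([589.27507324, 258.00179737, 120.48857356]), 'tool_rot': array([ 7.68756528e-01,  6.39540884e-01, -8.43948985e-04, -3.82634964e-04]), 'contact_force': array([1.38450879, 0.84145163, 1.71336759]), 'moment': array([ 0.01283113, -0.17022105,  0.03097555]), 'grip_force': 0.6595895800273865, 'finger_gap': -0.1931935878401391}
```

```bash
python3 -m handwheel '[[[0,0,0,1,0,0,0],[0,0,0,1,0,0,0],[0,0,0,1,0,0,0],[0,0,0,0,0,0,0],[0,0,0,0,0,0,0]]]'
```

```text
time_s: 4.48
eef_pos: [589.4, 258.1, 119.9]
tool_rot: [0.769, 0.64, -0.001, -0.0]
contact_force: [-7.3, -3.4, 15.6]
finger_gap: -0.0
grip_force: 7.8
```

```bash
python3 -m handwheel '[[[0,0,0,1,0,0,0],[0,0,0,1,0,0,0],[0,0,0,0,0,0,0],[0,0,0,0,0,0,0]]]'
```

```text
time_s: 4.82
eef_pos: [589.5, 258.1, 119.8]
tool_rot: [0.769, 0.64, -0.0, 0.0]
contact_force: [-13.1, -6.1, 26.6]
finger_gap: 0.0
grip_force: 13.5
```

```bash
python3 -m handwheel '[[[0,0,0,-6,0,0,0],[0,0,0,-20,0,0,0],[0,0,0,-30,0,0,0],[0,0,0,-30,0,0,0],[100,0,0,-20,0,0,0.042],[100,0,0,0,0,0,0],[100,0,0,0,0,0,0]]]'
python3 - <<'E'
from h import *
print(rel([539.2,99.3,210]));cap('side','side2');crop('side2',160,190,120,90,5,'c3')
E
```

```text
time_s: 5.4
eef_pos: [590.3, 258.5, 223.4]
tool_rot: [0.782, 0.623, 0.001, 0.0]
contact_force: [-0.8, -0.0, -0.9]
finger_gap: 35.7
grip_force: 0.0
[-166.6  -14.4   13.2]
```

View pics/c3.png

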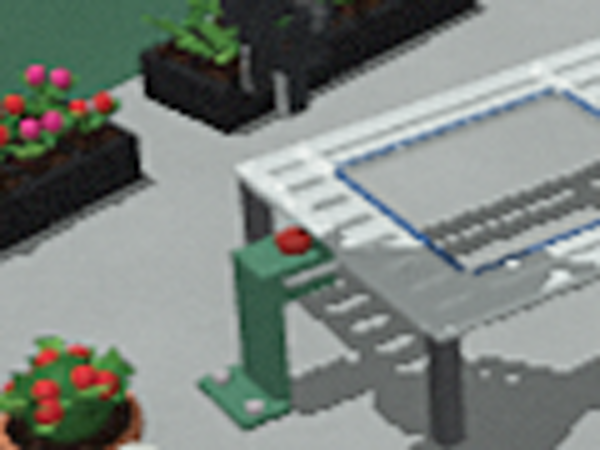

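The pin is home: at crop (293,240) the head sits directly on the fork and no shank shows. Next I'll move over the dibber.

```bash
python3 -m handwheel '[[[100,-33,-3,0,0,0,0],[100,-33,-3,0,0,0,0],[100,-33,-3,0,0,0,0],[100,-33,-3,0,0,0,0],[100,-34,-3,0,0,0,0],[100,0,0,30,0,0,0],[100,0,0,30,0,0,0],[100,0,0,0,0,0,0],[100,0,0,0,0,0,0]]]'
python3 - <<'E'
from h import *
s=manip.state();print(s['eef_pos'],s['joint_positions'],rel([539.2,99.3,4]),Ro.from_quat(s['tool_rot']).as_matrix().round(3))
cap('top','top1');crop('top1',185,150,200,140,4,'c4')
E
```

```text
time_s: 6.2
eef_pos: [535.4, 99.4, 158.8]
tool_rot: [0.782, 0.623, -0.003, -0.002]
contact_force: [0.7, 0.0, 0.3]
finger_gap: 85.3
grip_force: 0.0
[535.37284805  99.43076948 158.79448052] [8.93712485e-02 3.44131950e-02 1.72336180e+00 1.41167775e-04
 1.39174626e+00 3.14243146e-01] [  1.1   4.9 154.8] [[ 0.223  0.975 -0.008]
 [ 0.975 -0.223 -0.001]
 [-0.002 -0.008 -1.   ]]
```

View pics/c4.png

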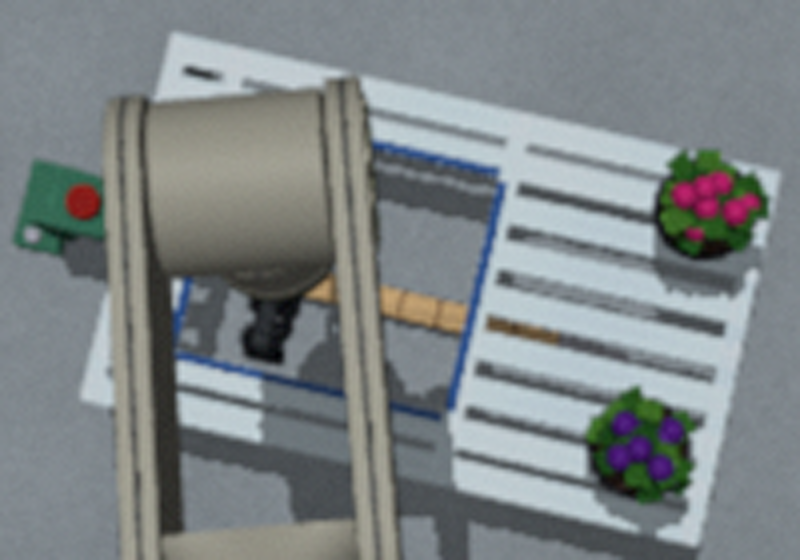

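```bash
python3 -m handwheel '[[[100,0,2,30,0,0,0],[100,0,0,30,0,0,0],[100,0,0,30,0,0,0],[100,0,0,30,0,0,0],[100,0,0,0,0,0,0],[100,0,0,0,0,0,0],[100,0,0,0,0,0,0]]]'
python3 - <<'E'
from h import *
print(rel([539.2,99.3,4]))
E
```

```text
time_s: 6.83
eef_pos: [542.2, 99.8, 45.0]
tool_rot: [0.782, 0.624, 0.001, 0.001]
contact_force: [0.7, 0.2, 1.5]
finger_gap: 85.4
grip_force: 0.0
[-1.2 -2.9 41. ]
```

```bash
python3 -m handwheel '[[[100,0,-2,12,0,0,0],[100,0,0,12,0,0,0],[100,0,0,10,0,0,0],[100,0,0,0,0,0,0],[100,0,0,0,0,0,0],[100,0,0,0,0,0,0],[100,0,0,0,0,0,0]]]'
python3 - <<'E'
from h import *
print(rel([539.2,99.3,4]))
E
```

```text
time_s: 7.42
eef_pos: [538.7, 99.7, 8.8]
tool_rot: [0.782, 0.623, 0.0, 0.0]
contact_force: [0.4, 0.4, -0.2]
finger_gap: 85.3
grip_force: 0.0
[-0.3  0.5  4.8]
```

```bash
python3 -m handwheel '[[[100,0,0,4,0,0,0],[100,0,0,0,0,0,0],[10,0,0,0,0,0,0],[10,0,0,0,0,0,0],[10,0,0,0,0,0,0],[10,0,0,0,0,0,0],[10,0,0,0,0,0,0],[10,0,0,0,0,0,0],[10,0,0,0,0,0,0],[10,0,0,0,0,0,0],[10,0,0,0,0,0,0],[10,0,0,0,0,0,0]]]' 90
```

```text
time_s: 8.42
eef_pos: [538.7, 99.8, 4.8]
tool_rot: [0.782, 0.623, 0.0, 0.0]
contact_force: [-1.3, 0.3, 6.1]
finger_gap: 19.4
grip_force: 89.7
```

Run:
```python
import numpy as np
th=np.radians(np.arange(0,49,4)); d=np.degrees(th)
y=np.interp(d,[0,20,48],[0,20,70]); z=np.interp(d,[0,8],[0,8])+255*np.sin(th)
for k in range(12):
    a=th[k]; dy,dz=y[k+1]-y[k],z[k+1]-z[k]
    print(d[k+1],(dy*np.cos(a)+dz*np.sin(a)).round(1),(dy*np.sin(a)-dz*np.cos(a)).round(1))
```

```text
4.0 4.0 -21.8
8.0 5.5 -21.4
12.000000000000002 6.4 -16.8
16.0 7.5 -16.1
20.0 8.5 -15.2
24.000000000000004 12.4 -13.1
28.0 13.0 -11.7
32.0 13.5 -10.3
36.0 13.9 -8.7
40.0 14.0 -7.1
44.0 14.0 -5.5
48.00000000000001 13.7 -3.9
```

```bash
python3 -m handwheel '[[[0,0,0,-6,0,0,0],[0,0,0,0,0,0,0],[0,4,0,-22,0,0.07,0],[0,5.5,0,-21.5,0,0.07,0],[0,6.5,0,-17,0,0.07,0],[0,7.5,0,-16,0,0.07,0],[0,8.5,0,-15,0,0.07,0],[0,0,0,0,0,0,0],[0,0,0,0,0,0,0],[0,0,0,0,0,0,0]]]'
cat > st.py <<'E'
from h import *
t=np.array([544.8,72.3]);c,s=np.cos(-.226),np.sin(-.226);R=np.array([[c,-s],[s,c]])
S=manip.state();M=Ro.from_quat(S['tool_rot']).as_matrix()
print('local',((S['eef_pos'][:2]-t)@R).round(1),S['eef_pos'][2].round(1),'tilt',np.degrees(np.arcsin(M[2,0])).round(1),'q',S['joint_positions'].round(2),'gap',S['finger_gap'].round(1),S['grip_force'].round(1))
g=S['eef_pos']-5*M[:,2]
for n,L in(('butt',45),('tip',-255)):
  p=g+M[:,0]*L;print(n,((p[:2]-t)@R).round(1),p[2].round(1))
E
python3 st.py; python3 -c "
from h import *
cap('side','side3');crop('side3',130,100,250,190,3,'c5')"
```

```text
time_s: 9.25
eef_pos: [542.1, 118.9, 104.6]
tool_rot: [0.77, 0.614, 0.135, -0.108]
contact_force: [0.1, 0.6, -2.4]
finger_gap: 19.2
grip_force: 88.8Traceback (most recent call last):
  File "st.py", line 4, in <module>
    print('local',((S['eef_pos'][:2]-t)@R).round(1),S['eef_pos'][2].round(1),'tilt',np.degrees(np.arcsin(M[2,0])).round(1),'q',S['joint_positions'].round(2),'gap',S['finger_gap'].round(1),S['grip_force'].round(1))
                                                                                                                                                                   ^^^^^^^^^^^^^^^^^^^^^
AttributeError: 'float' object has no attribute 'round'
```

View pics/c5.png

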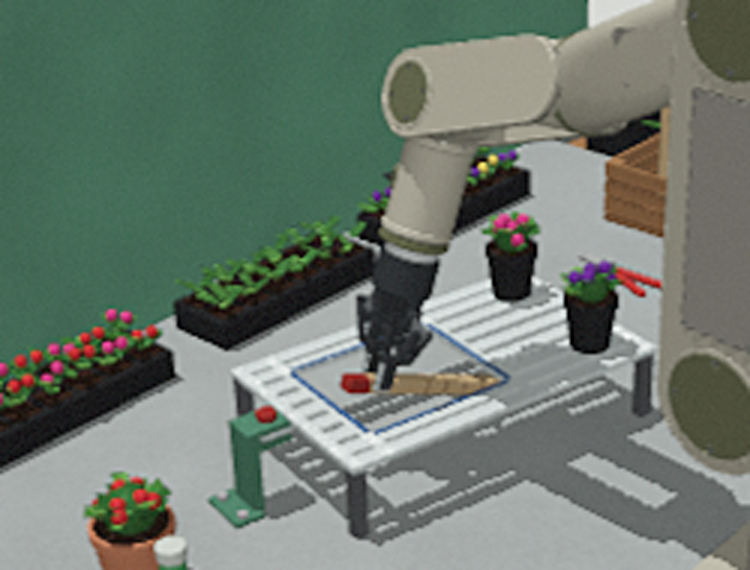

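The dibber is lifted and tilted. The red butt is at crop (355,382), and the stick disappears under the opening's edge near crop (505,378). The pots are untouched. Next I'll check whether the stick slipped in the grip.

```bash
sed -i "s/S\['finger_gap'\].round(1),S\['grip_force'\].round(1)/S['finger_gap'],S['grip_force']/; s/,p\[2\].round(1))/,p[2].round(1),proj('side3',p))/" st.py; python3 st.py
```

```text
local [-13.4  45.2] 104.3 tilt 19.9 q [-0.1   0.03  1.88  0.37  1.22 -0.  ] gap 19.738335542694518 88.83516311645508
butt [-13.4  85.8] 124.3 [245.3 227. ]
tip [ -13.3 -196.2] 22.1 [306.1 226.9]
```

```bash
python3 -m handwheel '[[[0,12.5,0,-13,0,0.07,0],[0,13,0,-12,0,0.07,0],[0,13.5,0,-10.5,0,0.07,0],[0,14,0,-9,0,0.07,0],[0,14,0,-7,0,0.07,0],[0,14,0,-5.5,0,0.07,0],[0,14,0,-4,0,0.07,0],[0,0,0,0,0,0,0],[0,0,0,0,0,0,0],[0,0,0,0,0,0,0]]]'; python3 st.py; python3 -c "
from h import *
cap('side','side4');crop('side4',130,100,250,190,3,'c6')"
```

```text
time_s: 10.13
eef_pos: [553.4, 168.1, 207.6]
tool_rot: [0.715, 0.569, 0.317, -0.254]
contact_force: [0.4, -0.0, -2.4]
finger_gap: 20.1
grip_force: 88.9
local [-13.1  95.3] 207.6 tilt 47.9 q [-0.29 -0.01  1.91  0.85  1.41 -0.29] gap 20.058136678794497 88.87393712997437
butt [-13.1 121.7] 244.3 [234.9 200.5]
tip [-13.2 -79.2] 21.6 [282.3 236.5]
```

View pics/c6.png

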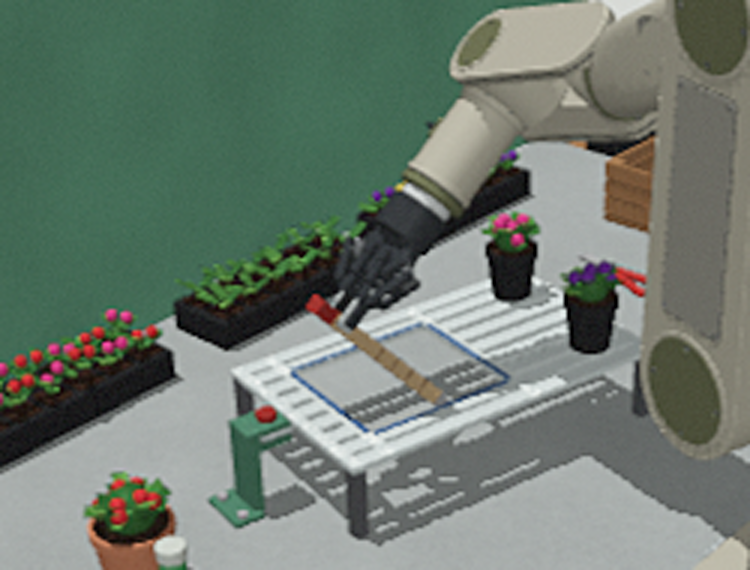

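```bash
python3 -m handwheel '[[[0,15,0,0,0,0,0],[0,25,0,0,0,0,0],[0,25,0,0,0,0,0],[0,25,0,0,0,0,0],[0,25,0,0,0,0,0],[0,25,0,0,0,0,0],[0,25,0,0,0,0,0],[0,25,0,0,0,0,0],[0,15,0,-15,0,0,0],[0,0,0,0,0,0,0],[0,0,0,0,0,0,0]]]'; python3 st.py
```

```text
time_s: 11.1
eef_pos: [582.1, 290.8, 372.4]
tool_rot: [0.714, 0.57, 0.319, -0.253]
contact_force: [0.3, 0.4, -3.7]
finger_gap: 20.3
grip_force: 89.0
local [-12.6 221.3] 372.4 tilt 48.1 q [-0.05 -0.09  1.68  0.83  1.43  0.11] gap 20.264144012092903 88.99715065956116
butt [-12.7 247.7] 409.2 [198.7 166.3]
tip [-11.7  47.2] 186.0 [253.2 208.7]
```

```bash
python3 -m handwheel '[[[0,11,0,-10,0,0,0],[0,11,0,-10,0,0,0],[0,0,0,0,0,0,0],[0,0,0,0,0,0,0],[0,0,0,0,0,0,0],[0,0,0,0,0,0,0],[0,0,0,0,0,0,0],[0,0,0,0,0,0,0],[0,0,0,0,0,0,0],[0,0,0,0,0,0,0]]]'; python3 -c "
from h import *
cap('side','side5');crop('side5',130,90,250,190,3,'c7')"; sed -i s/side3/side5/ st.py; python3 st.py
```

```text
time_s: 11.93
eef_pos: [581.9, 290.3, 401.1]
tool_rot: [0.714, 0.569, 0.319, -0.254]
contact_force: [-0.1, 0.5, -2.1]
finger_gap: 20.1
grip_force: 89.0
local [-12.7 220.7] 401.2 tilt 48.1 q [-0.05 -0.1   1.63  0.83  1.47  0.15] gap 19.561865470203355 88.98524522781372
butt [-12.7 247. ] 438.1 [198.1 157.9]
tip [-12.6  46.8] 214.7 [253.1 201.7]
```

View pics/c7.png

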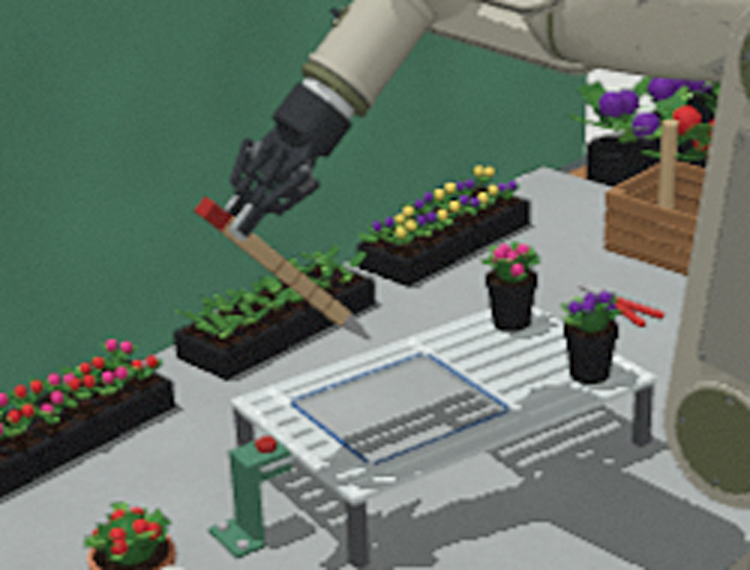

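The dibber is clear of the rack: its tip at crop (368,336) is where I predicted, at a height of about 215 mm. The pin is home at crop (265,444), and the pots are upright.

```bash
python3 -c "
from workcell import manip
print(manip.job_done())"
```

```text
the job is handed in; nothing more can be done
None
```

The job is handed in at about 12 s of the 45 s allowed, with no verdict returned: the pin was pushed fully home first, then the dibber was drawn out through the opening and is held still with its lowest point about 11 cm above the rack top, and the pots in the last picture are unmoved.

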